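# Lift the drill plate off its dowels and lay it in the blue tray

## Robot

A 6-joint arm with a two-finger parallel gripper is mounted at the origin on the work surface. World frame = base frame: x ahead of the robot, y to its left, z up, the work surface at z = 0. Lengths are in m, angles in rad, forces in N, time in s.
With the tool pointing down it reaches from about 0.35 to 0.85 m from the base axis. Payload 8.1 kg.
Tool frame: the origin (TCP) lies on the centre line of the jaws, within the pads' length; the fingertips stand robot.tips_ahead ahead of it and the grasp point (between the pads) lies 8 mm behind it (robot.tips_ahead is the distance from the TCP to the fingertips, in m); z points along the fingers, y is the direction in which the jaws open and shut (so a half turn about z gives the same grasp; the last joint's range is limited). The gripper opens to 93 mm and grips with 3 to 60 N. Pads are 15 mm wide; open, the fingers measure 128 mm over their backs; the gripper's body (75 mm by 188 mm) begins 65 mm behind the grasp point.
Start: joints at [1.177, 0.13, 1.488, -0, 1.523, -0.085], TCP at [0.182, 0.572, 0.205] pointing down, gripper open.
Joint ranges: [-2.96, 2.96], [-0.89, 2.26], [0.02, 2.5], [-1.34, 4.48], [0, 2.73], [-2.66, 2.66]. Speed limits (rad/s): [2.39, 2.39, 2.79, 3.14, 3.14, 3.14].

## Interface

Orientations are given as a rotation vector (axis times angle).
In Python, from plant import monitor, eyes, job, robot gives the robot as it stands.
- The arm moves only by the tool servo_tool, never from a script. Its argument "plan" is a list that holds one entry, the list of rows, each a list of 7 numbers: the closure, from -1 (fully open) to 1 (shut), so that 0 is half open, then the shift along the world's x, y, z in mm, then the turn, a rotation vector about the world's x, y, z in rad. In form: [[[hand, dx, dy, dz, ax, ay, az], ...]]. A call has 1 to 12 rows; each row shifts and turns the commanded pose from where the row before left it; what a row does not reach is not made up. A row lasts 1/10 s, in which the tool goes at most 50 mm and 8.59 degrees, less where a joint would pass 70% of its speed; a pose out of reach is approached as far as the arm can. A call with a gripper value outside its range is refused whole. The fingers move at their own pace and stop on an object; "force" is the grip in N (left out, the last holds). Time passes only in rows, so rows that do not move let the fingers close. It gives the time, the measured TCP pose, the force and the opening at its end, in the units of the state.
- monitor.read_state(): the state, without advancing time (a new reading comes with each control period).
- eyes.read_camera(name): name is "scene" or "side" or "wrist"; returns the picture (420x560x3 uint8, red, green, blue); there is no depth.
- eyes.camera_info(name): a dict with "mtx" (3x3 intrinsics, pixels), "D" ([k1, k2, p1, p2, k3] as OpenCV has them; the pictures are not rectified), "R" (3x3) and "t" (3): a world point X has camera coordinates R X + t. Camera axes: x right, y down, z forward; pixel columns grow to the right and rows downward; lengths in m; the calibration is good to about 2 mm. A picture is of the moment at which its call begins: read the wrist's pose just before it. camera_info takes no time and is no camera call; for the wrist camera it gives the pose at the moment of the call.
- job.close_job(): hands the job in, once; it reports no verdict.
The state is a dict: "t": time; "q": joint angles; "dq": joint speeds; "joint_torque": joint torques, N m; "tool_pos": TCP position; "orientation": TCP orientation; "force": force on the tool from outside, world axes, zero at the start; "wrist_torque": the same for the moment, N m; "opening": finger opening in m.
Only numpy, scipy, OpenCV 4.12 (cv2) and the standard library are available. Lean on these libraries where they do the work, as an engineer would, in place of code of your own. Each camera call takes 0.05 s, during which the arm holds its last target. There are 200 camera calls.

## Task

Swing the red clamp of the drill jig fully aside, then lift the aluminium drill plate straight up off its two dowels by its blue handle, keeping it level all the way, and set it down gently, without dropping it, so that it lies flat on the floor of the blue tray; leave the clamp open and let go. Leave the brass flange under the plate where it is, and do not disturb the other loose things on the bench.

Things in the scene. Friction and masses are not known exactly. Their poses are not given: they have to be found in the camera images.
- fixture: drill jig fixed to the bench: dark steel base 20 mm thick, 210 mm along its x, -95 to +60 mm along y; origin on the bench under the plate's middle, x along the plate, z up. Two pads, tops at 42 mm, carry the plate. Brass dowels, 12 mm diameter, at (-60,-20) and (+60,+20) mm, tips 78 mm above the bench: the plate is free once raised 36 mm.
- clamp (a joint): angle (rad) of the red swing clamp about its upright pivot at fixture (0,-75) mm. 0 to 0.2 at the start: bar square over the plate's edge, holding it down (2 mm play). Grows counter-clockwise seen from above; past 1.1 it clears the plate; 1.57: along the plate's edge, fully aside; stop at 1.65. About 1 N at the knob turns it; it stays where left.
- clamp_knob (a point): middle of the clamp's upright black round knob, 18 mm diameter, 42 mm tall, 68 to 110 mm above the bench. At clamp angle q it is at (60 sin q, -75 - 60 cos q) mm in the fixture's frame. The clamp's flat red bar, 18 mm wide, 58 to 68 mm above the bench, runs from under the knob to 50 mm past the pivot.
- plate_grip (a point): middle of the drill plate's blue handle bar: 80 mm along x, 16 wide along y (grasp across this), 18 tall; 85 mm above the bench at the start. Aluminium plate 150 (x) x 80 (y) x 14 mm centred below, top 29 and underside 43 mm below this point; about 0.55 kg, mass varies. Its dowel holes are 13 mm wide; it binds when tilted about 4 degrees.
- blue_tray: open blue plastic tray fixed to the bench, 210 (x) x 140 (y) x 25 mm outside, walls and floor 5 mm thick; the plate fits lying along the tray's x, either way round. Empty. Origin on the bench under its centre. It may be on either side of the jig.
- grey_tray: same tray in grey, holding two loose parts, on the jig's other side; leave it alone. Origin on the bench under its centre.
- flange_mid (a point): middle of the loose brass flange, 76 mm diameter, 18 mm tall, standing on the jig's base between the pads, under the plate (4 mm gap).
- collet_mid (a point): steel collet, 44 mm across, 66 mm tall, standing in the grey tray; bystander; point at its middle
- bush_mid (a point): dark steel ring 52 mm across, 40 mm tall, in the grey tray; bystander; point at its middle
- holder: dark steel lathe tool holder, block 85 x 50 x 50 mm with a square bit on top reaching 37 mm past its +x end, 64 mm tall in all, loose; bystander; origin under the block's centre
- wrench: 180 mm steel wrench lying loose; bystander; origin under its middle
- mallet: 260 mm mallet with orange head lying loose; bystander; origin under its middle
- chip_brush: 200 mm brush lying loose; bystander; origin under its middle
- gauge_case: closed plywood gauge case 100 x 160 x 35 mm, loose; bystander; origin under its centre
There are look-alikes about, which are no part of the job. Leave any turquoise look-alike of the part that bears plate_grip alone.

How it is judged:
By the outcome, as a careful person would: the job done as asked, in the order asked, and still so for the second after the job is handed in, with the robot touching nothing.
It also fails if it takes over 69 s, if anything falls off the work surface, if the arm or the gripper's body presses on something with over 40 N, if the wrist force passes 120 N, or if a joint passes its speed limit or range.

## Working session

There is one attempt and no reset: what is moved stays moved. The work goes in short steps, Python scripts to look and compute and a tool call to move; the robot and the scene stay as the last step left them, time stands still between calls to the robot, and variables do not carry over. Pictures are saved under pics/ and viewed, about 8 in all and at most 12, crops included, and the job is handed in when it is done.

Besides the shell and the picture viewer there is one more tool, called as name(argument=value, ...), one argument or row to a line, values as JSON. servo_tool: Moves the arm, as the interface text tells. Its arguments: {"type":"object","properties":{"plan":{"type":"array"},"force":{"type":"number"}},"required":["plan"]}

```bash
mkdir -p pics; ls; cat > h.py <<'E'
import numpy as np, cv2
from plant import monitor, eyes, job, robot
def snap(n,f):
    i=eyes.camera_info(n); im=eyes.read_camera(n)
    cv2.imwrite(f'pics/{f}.png',im[:,:,::-1]); np.savez(f'pics/{f}.npz',**{k:np.array(i[k],float) for k in('mtx','D','R','t')}); return im
def ld(f): return np.load(f'pics/{f}.npz')
def proj(f,X):
    i=ld(f); return cv2.projectPoints(np.array(X,float).reshape(-1,3),cv2.Rodrigues(i['R'])[0],i['t'],i['mtx'],i['D'])[0].reshape(-1,2)
def ray(f,uv,z):
    i=ld(f); p=cv2.undistortPoints(np.array(uv,float).reshape(-1,1,2),i['mtx'],i['D']).reshape(-1,2)
    d=np.c_[p,np.ones(len(p))]@i['R']; c=-i['R'].T@i['t']; return c+d*((z-c[2])/d[:,2])[:,None]
E
python3 - <<'E'
from h import *
a=snap('scene','s0'); b=snap('side','d0'); snap('wrist','w0')
s=monitor.read_state(); print({k:np.round(v,3) for k,v in s.items()}, robot.tips_ahead)
for n in('s0','d0','w0'):
    i=ld(n); print(n,-i['R'].T@i['t'],i['R'][2],i['mtx'][0,0])
E
```

```text
pics
{'t': np.float64(0.15), 'q': array([ 1.177,  0.131,  1.489, -0.   ,  1.523, -0.085]), 'dq': array([-0.001, -0.001, -0.004,  0.001, -0.   ,  0.   ]), 'joint_torque': array([-0.0000e+00, -5.6048e+01, -4.9234e+01,  7.7000e-02,  3.1000e-02,
       -0.0000e+00]), 'tool_pos': array([0.182, 0.571, 0.204]), 'orientation': array([-4.830e-01, -3.104e+00,  2.000e-03]), 'force': array([-0.389,  0.076,  0.462]), 'wrist_torque': array([ 0.023,  0.01 , -0.008]), 'opening': np.float64(0.093)} 0.011
s0 [ 1.14272295 -0.11934492  1.20490555] [-0.49517743  0.10154457 -0.86283719] 447.69621385077636
d0 [0.24348883 0.59364669 0.89785767] [ 0.23489498 -0.5906523  -0.7719807 ] 420.1551170518058
w0 [0.11161846 0.59380479 0.38506429] [ 0.25582159 -0.08230523 -0.96321398] 321.75349470706277
```

View pics/s0.png

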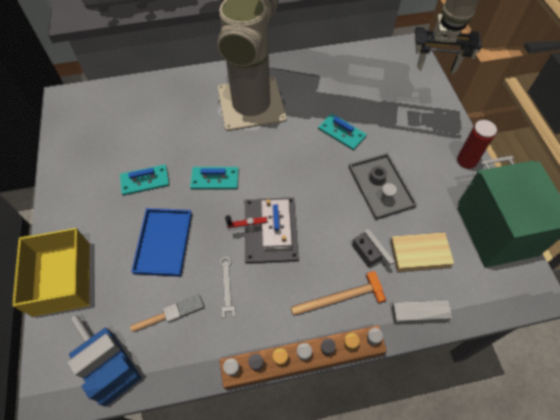

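View pics/d0.png

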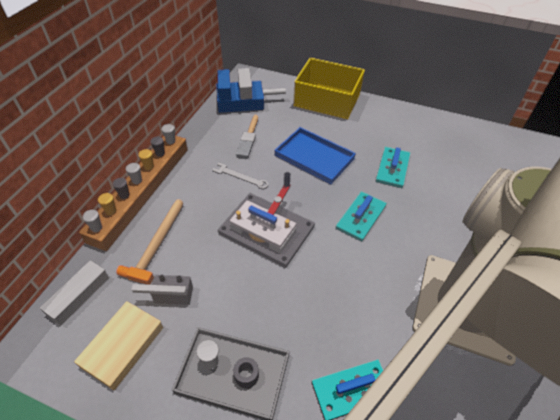

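Scene view: the true handle is the blue bar on the silver plate in the dark jig, at scene (277,217) / side (263,214). The red clamp's knob is at scene (229,222) / side (287,180). The blue tray is at scene (163,242) / side (315,155). 
Possible mix-ups: turquoise plates with blue handles at scene (145,178), (215,177) and (343,131), the blue vice at (105,365) and the yellow bin at (55,270). I choose the silver plate in the jig and check it in a close crop.

```bash
python3 - <<'E'
from h import *
a=cv2.imread('pics/s0.png'); b=cv2.imread('pics/d0.png')
A=cv2.resize(a[185:275,215:315],None,fx=4,fy=4,interpolation=cv2.INTER_CUBIC)
B=cv2.resize(b[165:265,210:320],None,fx=3.6,fy=3.6,interpolation=cv2.INTER_CUBIC)
C=np.zeros((360,800,3),np.uint8); C[:,:400]=A; C[:,400:796]=B[:360,:396]; cv2.imwrite('pics/c1.png',C)
def blob(n,lo,hi,roi):
    im=cv2.imread(f'pics/{n}.png'); h=cv2.cvtColor(im,cv2.COLOR_BGR2HSV); m=cv2.inRange(h,lo,hi); x0,y0,x1,y1=roi
    k=np.zeros_like(m); k[y0:y1,x0:x1]=m[y0:y1,x0:x1]; c=max(cv2.findContours(k,0,2)[0],key=cv2.contourArea); return c
for n,hr,tr in(('s0',(262,195,295,240),(120,195,205,290)),('d0',(240,195,285,230),(265,120,365,190))):
    c=blob(n,(105,120,40),(125,255,255),hr); print(n,'handle',cv2.minAreaRect(c),ray(n,[cv2.minAreaRect(c)[0]],.092))
    c=blob(n,(105,120,20),(125,255,255),tr); q=cv2.approxPolyDP(cv2.convexHull(c),6,True).reshape(-1,2); print('tray',q.tolist(),ray(n,q,.025)[:,:2].round(3).tolist())
print(ray('s0',[[228,217]],.11),ray('d0',[[287,174]],.11))
E
```

```text
s0 handle ((276.0, 217.0), (24.0, 4.0), 90.0) [[ 0.52994903 -0.01429113  0.092     ]]
tray [[189, 211], [180, 274], [133, 272], [146, 210]] [[0.418, -0.263], [0.618, -0.309], [0.585, -0.44], [0.387, -0.392]]
d0 handle ((262.3365478515625, 213.27072143554688), (28.635644912719727, 4.958855152130127), 24.77513885498047) [[ 0.52247818 -0.01079834  0.092     ]]
tray [[275, 150], [301, 128], [354, 155], [330, 183]] [[0.609, -0.308], [0.571, -0.437], [0.378, -0.378], [0.411, -0.238]]
[[ 0.51212247 -0.14765159  0.11      ]] [[ 0.50911665 -0.14516008  0.11      ]]
```

View pics/c1.png

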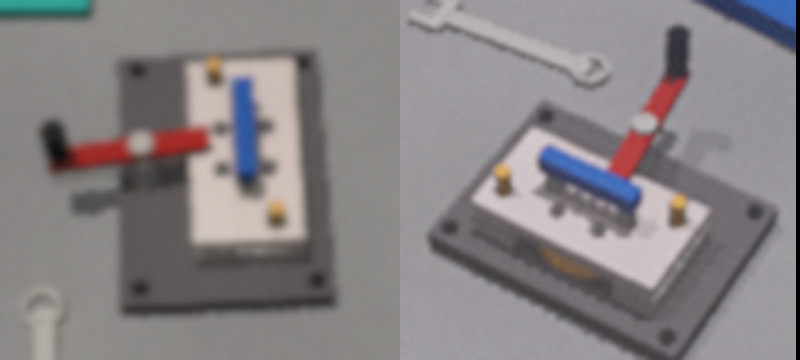

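The close crop confirms it: silver plate with brass dowels, blue handle, and red clamp with its black knob on the -y side. I fit the jig, clamp and tray poses across both cameras.

```bash
python3 - <<'E'
from h import *
from scipy.optimize import least_squares
S=lambda u,v:((u+.5)/4-.5+215,(v+.5)/4-.5+185)
D=lambda u,v:((u-400+.5)/3.6-.5+210,(v+.5)/3.6-.5+165)
P=[('s0',(-60,-20,78),S(213,61)),('s0',(60,20,78),S(276,205)),('s0',(-105,-95,20),S(119,59)),('s0',(-105,60,20),S(316,51)),('s0',(105,60,20),S(334,298)),('s0',(105,-95,20),S(122,305)),
('s0',(-75,-40,56),S(186,62)),('s0',(-75,40,56),S(294,57)),('s0',(75,40,56),S(306,240)),('s0',(75,-40,56),S(190,244)),
('d0',(-60,-20,78),D(678,198)),('d0',(60,20,78),D(502,169)),('d0',(105,-95,20),D(545,103)),('d0',(105,60,20),D(430,238)),('d0',(-105,-95,20),D(776,212)),
('d0',(75,-40,56),D(533,128)),('d0',(75,40,56),D(472,203)),('d0',(-75,-40,56),D(711,212)),('d0',(-75,40,56),D(652,286))]
def fit(P,x0):
    def f(x):
        c,s=np.cos(x[2]),np.sin(x[2]); r=[]
        for n,X,u in P:
            w=(x[0]+(c*X[0]-s*X[1])/1e3,x[1]+(s*X[0]+c*X[1])/1e3,X[2]/1e3); r.append(proj(n,w)[0]-u)
        return np.ravel(r)
    o=least_squares(f,x0,loss='soft_l1'); return o.x,np.abs(f(o.x)).reshape(-1,2).round(1).tolist()
x,r=fit(P,[.53,-.015,0]);print('jig',x.round(4),r)
for n in('s0','d0'): print(n,fit([p for p in P if p[0]==n],x)[0].round(4))
T=[('s0',(-105,70,25),(189,211)),('s0',(105,70,25),(180,274)),('s0',(105,-70,25),(133,272)),('s0',(-105,-70,25),(146,210)),
('d0',(105,70,25),(275,150)),('d0',(105,-70,25),(301,128)),('d0',(-105,-70,25),(354,155)),('d0',(-105,70,25),(330,181))]
y,r=fit(T,[.5,-.35,-.2]);print('tray',y.round(4),r)
c,s=np.cos(x[2]),np.sin(x[2])
for q in (0,.1,.2,.5,1,1.57):
    k=(.06*np.sin(q),-.075-.06*np.cos(q)); print(q,np.round((x[0]+c*k[0]-s*k[1],x[1]+s*k[0]+c*k[1]),4))
print('tool axes',cv2.Rodrigues(monitor.read_state()['orientation'])[0].round(3).tolist())
E
```

```text
jig [ 0.5242 -0.0138 -0.1561] [[0.3, 0.3], [0.2, 0.1], [0.2, 0.8], [0.4, 1.0], [0.4, 0.8], [0.5, 0.0], [0.5, 0.1], [0.1, 0.0], [0.0, 0.8], [0.9, 0.5], [0.0, 0.5], [0.1, 0.1], [0.7, 1.7], [1.2, 1.9], [1.0, 1.8], [0.1, 0.4], [0.2, 1.2], [0.3, 0.9], [0.1, 0.5]]
s0 [ 0.5253 -0.0147 -0.158 ]
d0 [ 0.5229 -0.0116 -0.1551]
tray [ 0.4987 -0.3486 -0.2554] [[2.8, 1.4], [0.6, 0.0], [1.2, 0.4], [0.7, 2.3], [2.6, 0.7], [2.7, 1.9], [0.6, 2.5], [0.3, 2.2]]
0 [ 0.5032 -0.1471]
0.1 [ 0.5092 -0.1478]
0.2 [ 0.5152 -0.1478]
0.5 [ 0.5328 -0.1444]
1 [ 0.5574 -0.1278]
1.57 [ 0.5718 -0.0973]
tool axes [[-0.953, 0.304, -0.001], [0.304, 0.953, -0.001], [0.0, -0.001, -1.0]]
```

servo_tool(
  plan=[
    [[-1, 16, -36, 0, 0, 0, -0.064], [-1, 16, -36, 0, 0, 0, -0.064], [-1, 16, -36, 0, 0, 0, -0.064], [-1, 16, -36, 0, 0, 0, -0.064], [-1, 16, -36, 0, 0, 0, -0.064], [-1, 16, -36, 0, 0, 0, -0.064], [-1, 16, -36, 0, 0, 0, -0.064], [-1, 16, -36, 0, 0, 0, -0.064], [-1, 16, -36, 0, 0, 0, -0.064], [-1, 16, -36, 0, 0, 0, -0.064]],
  ],
  force=10,
)

```text
t: 1.15
tool_pos: [0.3425, 0.2101, 0.2048]
orientation: [1.438, 2.793, 0.0]
force: [1.2, -0.1, -0.4]
opening: 0.0931
```

servo_tool(
  plan=[
    [[-1, 16, -36, 0, 0, 0, -0.064], [-1, 16, -36, 0, 0, 0, -0.064], [-1, 16, -36, 0, 0, 0, -0.064], [-1, 16, -36, 0, 0, 0, -0.064], [-1, 16, -36, 0, 0, 0, -0.064], [-1, 16, -36, 0, 0, 0, -0.064], [-1, 16, -36, 0, 0, 0, -0.064], [-1, 16, -36, 0, 0, 0, -0.064], [-1, 16, -36, 0, 0, 0, -0.064], [-1, 16, -36, 0, 0, 0, -0.064], [-0.5, 0, 0, 0, 0, 0, 0], [-0.5, 0, 0, 0, 0, 0, 0]],
  ],
)

```text
t: 2.35
tool_pos: [0.502, -0.1488, 0.2042]
orientation: [-2.241, -2.199, 0.001]
force: [0.1, 0.5, -0.1]
opening: 0.0813
```

```bash
python3 - <<'E'
from h import *
snap('wrist','w1'); s=monitor.read_state(); print(s['t'],s['tool_pos'],s['orientation'],s['q'],s['opening']); print(cv2.Rodrigues(s['orientation'])[0].round(3).tolist())
J=np.array([.5242,-.0138]);th=-.1561;c,sn=np.cos(th),np.sin(th)
L={'knob':(7.8,-134.5,110),'dow1':(-60,-20,78),'dow2':(60,20,78),'h-':(-40,0,94),'h+':(40,0,94)}
im=cv2.imread('pics/w1.png')
for k,(x,y,z) in L.items():
    u=proj('w1',(J[0]+(c*x-sn*y)/1e3,J[1]+(sn*x+c*y)/1e3,z/1e3))[0]; print(k,u.round(1)); cv2.drawMarker(im,(int(round(u[0])),int(round(u[1]))),(0,255,0),0,10,1)
cv2.imwrite('pics/w1m.png',im)
E
```

```text
2.4 [ 0.50188876 -0.14798684  0.20443235] [-2.24014688e+00 -2.20062614e+00  3.05949134e-04] [-3.85015402e-01 -7.63692433e-02  1.69962901e+00  3.65942220e-04
  1.51966505e+00 -3.67235783e-01] 0.07779715605136146
[[0.018, 1.0, -0.001], [1.0, -0.018, 0.001], [0.001, -0.001, -1.0]]
knob [292.4 203.2]
dow1 [233.9  59. ]
dow2 [377.5  29.6]
h- [257.8  32.8]
h+ [354.   47.5]
```

View pics/w1m.png

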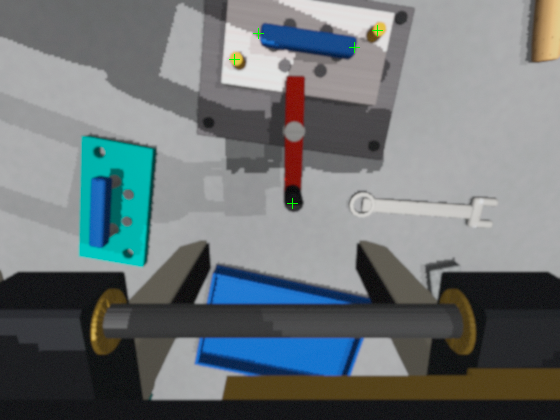

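Wrist view: predicted points (green) sit on the knob top (293,202), the dowels (236,59) and (378,30), and the handle ends, so the jig pose holds. I descend around the knob and close.

servo_tool(
  plan=[
    [[-0.3, 9, 0, -20, 0, 0, 0], [-0.3, 0, 0, -30, 0, 0, 0], [-0.3, 0, 0, -30, 0, 0, 0], [-0.3, 0, 0, -25, 0, 0, 0], [-0.3, 0, 0, -14, 0, 0, 0], [0.2, 0, 0, 0, 0, 0, 0], [0.5, 0, 0, 0, 0, 0, 0], [1, 0, 0, 0, 0, 0, 0], [1, 0, 0, 0, 0, 0, 0], [1, 0, 0, 0, 0, 0, 0], [1, 0, 0, 0, 0, 0, 0], [1, 0, 0, 0, 0, 0, 0]],
  ],
  force=8,
)

```text
t: 3.6
tool_pos: [0.5117, -0.1486, 0.0865]
orientation: [2.241, 2.201, 0.0]
force: [0.4, -0.6, 2.4]
opening: 0.0173
```

servo_tool(
  plan=[
    [[1, 7.2, 0.3, 0, 0, 0, 0.12], [1, 7.1, 1.2, 0, 0, 0, 0.12], [1, 6.9, 2.1, 0, 0, 0, 0.12], [1, 6.6, 2.8, 0, 0, 0, 0.12], [1, 6.2, 3.6, 0, 0, 0, 0.12], [1, 5.8, 4.4, 0, 0, 0, 0.12]],
  ],
)

```text
t: 4.2
tool_pos: [0.5522, -0.1349, 0.0866]
orientation: [1.315, 2.851, -0.001]
force: [1.1, -3.5, 0.1]
opening: 0.0177
```

servo_tool(
  plan=[
    [[1, 5.2, 5.0, 0, 0, 0, 0.12], [1, 4.5, 5.6, 0, 0, 0, 0.12], [1, 3.8, 6.1, 0, 0, 0, 0.12], [1, 3.1, 6.4, 0, 0, 0, 0.12], [1, 2.3, 6.9, 0, 0, 0, 0.12], [1, 1.5, 7.0, 0, 0, 0, 0.12], [1, 0, 0, 0, 0, 0, 0], [1, 0, 0, 0, 0, 0, 0]],
  ],
)

```text
t: 5.0
tool_pos: [0.5738, -0.0971, 0.0867]
orientation: [0.232, 3.128, -0.001]
force: [9.6, -1.1, -2.7]
opening: 0.0176
```

```bash
python3 - <<'E'
from h import *
snap('scene','s1'); s=monitor.read_state(); print(s['t'],s['tool_pos'],s['force'],s['q'],s['opening'],cv2.Rodrigues(s['orientation'])[0].round(3).tolist())
im=cv2.imread('pics/s1.png')[170:290,190:330]; cv2.imwrite('pics/s1c.png',cv2.resize(im,None,fx=4,fy=4,interpolation=2))
E
```

```text
5.05 [ 0.57380814 -0.0971722   0.08670569] [ 8.52438635 -1.14517758 -3.58924423] [-2.56215061e-01  1.63004455e-01  1.67290552e+00  5.70064285e-04
  1.30088140e+00 -1.67855629e+00] 0.017800031428937966 [[-0.989, 0.148, 0.005], [0.148, 0.989, -0.001], [-0.005, 0.0, -1.0]]
```

View pics/s1c.png

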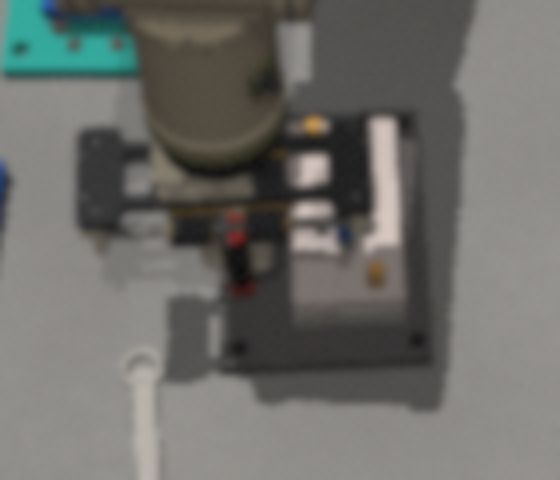

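The clamp is at about 1.58 rad: the bar (red, crop (237,215)–(243,290)) now runs along the plate's edge, and the wrist force is small. I release, rise, and move above the handle.

servo_tool(
  plan=[
    [[-0.2, 0, 0, 0, 0, 0, 0], [-0.2, 0, 0, 0, 0, 0, 0], [-0.2, 0, 0, 0, 0, 0, 0], [-0.2, 0, 0, 15, 0, 0, 0], [-0.2, 0, 0, 35, 0, 0, 0], [-0.2, 0, 0, 40, 0, 0, 0], [-0.2, 0, 0, 27, 0, 0, 0], [-0.2, -17, 28, 0, 0, 0, -0.008], [-0.2, -17, 28, 0, 0, 0, 0], [-0.2, -16, 27, 0, 0, 0, 0], [-0.2, 0, 0, 0, 0, 0, 0], [-0.2, 0, 0, 0, 0, 0, 0]],
  ],
)

```text
t: 6.25
tool_pos: [0.5218, -0.0138, 0.2042]
orientation: [0.244, 3.13, -0.001]
force: [0.8, -0.3, 0.5]
opening: 0.0556
```

```bash
python3 - <<'E'
from h import *
snap('wrist','w2'); s=monitor.read_state(); print(s['t'],s['tool_pos'],s['force'],s['opening']); R=cv2.Rodrigues(s['orientation'])[0]; print(R.round(4).tolist(),np.arctan2(R[1,1],R[0,1]))
J=np.array([.5242,-.0138]);th=-.1561;c,sn=np.cos(th),np.sin(th)
im=cv2.imread('pics/w2.png')
for (x,y,z) in [(60,-75,110),(-60,-20,78),(60,20,78)]+[(a,b,94) for a in(-40,40) for b in(-8,8)]+[(a,b,56) for a in(-75,75) for b in(-40,40)]:
    u=proj('w2',(J[0]+(c*x-sn*y)/1e3,J[1]+(sn*x+c*y)/1e3,z/1e3))[0]; print((x,y),u.round(1)); cv2.drawMarker(im,(int(round(u[0])),int(round(u[1]))),(0,255,0),0,10,1)
cv2.imwrite('pics/w2m.png',im)
E
```

```text
6.3 [ 0.52198793 -0.0143438   0.20393402] [ 0.15445081  0.31012551 -0.27639476] 0.05579410142535426
[[-0.9878, 0.1558, 0.0014], [0.1558, 0.9878, -0.0006], [-0.0015, -0.0003, -1.0]] 1.4143950672679344
(60, -75) [203.  267.7]
(-60, -20) [261.6 135. ]
(60, 20) [302.2 253.8]
(-40, -8) [274.2 158.7]
(-40, 8) [291.9 158.7]
(40, -8) [274.7 241.5]
(40, 8) [291.2 241.5]
(-75, -40) [242.5 118.2]
(-75, 40) [323.6 118.2]
(75, -40) [246.9 258. ]
(75, 40) [318.8 258.1]
```

View pics/w2m.png

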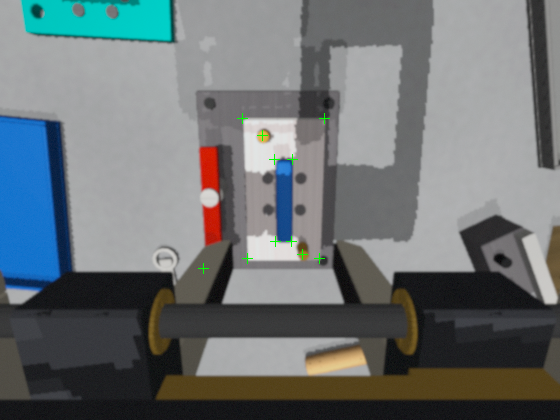

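Wrist view: the clamp bar lies along the plate's edge (210,195), and the handle (285,200) is within about 1 mm of the prediction. I go down and grasp across it.

servo_tool(
  plan=[
    [[-0.2, 2, 1, -20, 0, 0, 0], [-0.2, 0, 0, -30, 0, 0, 0], [-0.2, 0, 0, -35, 0, 0, 0], [-0.2, 0, 0, -25, 0, 0, 0], [-0.2, 0, 0, -16, 0, 0, 0], [0, 0, 0, 0, 0, 0, 0], [0.3, 0, 0, 0, 0, 0, 0], [0.6, 0, 0, 0, 0, 0, 0], [1, 0, 0, 0, 0, 0, 0], [1, 0, 0, 0, 0, 0, 0]],
  ],
  force=10,
)

```text
t: 7.3
tool_pos: [0.5244, -0.0131, 0.0781]
orientation: [0.246, 3.13, -0.0]
force: [0.5, 0.7, 0.4]
opening: 0.0201
```

```bash
python3 - <<'E'
from h import *
s=monitor.read_state(); print({k:np.round(s[k],4) for k in('t','tool_pos','force','wrist_torque','opening','orientation')})
E
```

```text
{'t': np.float64(7.3), 'tool_pos': array([ 0.5244, -0.0131,  0.0781]), 'force': array([0.5422, 0.7487, 0.4   ]), 'wrist_torque': array([-0.0398, -0.0005, -0.0646]), 'opening': np.float64(0.0201), 'orientation': array([ 2.4600e-01,  3.1301e+00, -2.0000e-04])}
```

Still closing (20 mm open); I finish the closing gently, then raise the force.

servo_tool(
  plan=[
    [[1, 0, 0, 0, 0, 0, 0], [1, 0, 0, 0, 0, 0, 0], [1, 0, 0, 0, 0, 0, 0], [1, 0, 0, 0, 0, 0, 0]],
  ],
  force=10,
)

```text
t: 7.7
tool_pos: [0.5241, -0.013, 0.0778]
orientation: [0.246, 3.131, -0.0]
force: [0.1, -0.6, 5.6]
opening: 0.0155
```

servo_tool(
  plan=[
    [[1, 0, 0, 0, 0, 0, 0], [1, 0, 0, 0, 0, 0, 0], [1, 0, 0, 0, 0, 0, 0]],
  ],
  force=40,
)

```text
t: 8.0
tool_pos: [0.5241, -0.013, 0.0777]
orientation: [0.246, 3.131, -0.0]
force: [-0.6, 0.3, 5.7]
opening: 0.0144
```

```bash
python3 - <<'E'
from h import *
s=monitor.read_state(); print({k:np.round(s[k],4) for k in('t','tool_pos','force','wrist_torque','opening','orientation')})
E
```

```text
{'t': np.float64(8.0), 'tool_pos': array([ 0.5241, -0.013 ,  0.0777]), 'force': array([-0.6159,  0.2959,  5.7403]), 'wrist_torque': array([0.0733, 0.1031, 0.0177]), 'opening': np.float64(0.0144), 'orientation': array([ 2.4570e-01,  3.1306e+00, -1.0000e-04])}
```

Lateral force is about zero, so the grasp is well centred. I lift slowly.

servo_tool(
  plan=[
    [[1, 0, 0, 1, 0, 0, 0], [1, 0, 0, 2, 0, 0, 0], [1, 0, 0, 2, 0, 0, 0], [1, 0, 0, 2, 0, 0, 0], [1, 0, 0, 2, 0, 0, 0], [1, 0, 0, 2, 0, 0, 0]],
  ],
)

```text
t: 8.6
tool_pos: [0.5232, -0.0129, 0.0878]
orientation: [-0.246, -3.131, -0.0]
force: [1.0, 0.2, -5.7]
opening: 0.0146
```

```bash
python3 - <<'E'
from h import *
s=monitor.read_state(); print({k:np.round(s[k],4) for k in('t','tool_pos','force','wrist_torque','opening','orientation')})
E
```

```text
{'t': np.float64(8.6), 'tool_pos': array([ 0.5232, -0.0129,  0.0878]), 'force': array([ 0.9578,  0.1992, -5.7197]), 'wrist_torque': array([-0.0213, -0.1843,  0.0101]), 'opening': np.float64(0.0146), 'orientation': array([-0.246 , -3.1312, -0.    ])}
```

Carrying 5.7 N cleanly with no binding. I lift on, faster once clear of the dowels.

servo_tool(
  plan=[
    [[1, 0, 0, 3, 0, 0, 0], [1, 0, 0, 4, 0, 0, 0], [1, 0, 0, 4, 0, 0, 0], [1, 0, 0, 4, 0, 0, 0], [1, 0, 0, 4, 0, 0, 0], [1, 0, 0, 4, 0, 0, 0], [1, 0, 0, 4, 0, 0, 0], [1, 0, 0, 5, 0, 0, 0], [1, 0, 0, 10, 0, 0, 0], [1, 0, 0, 15, 0, 0, 0], [1, 0, 0, 18, 0, 0, 0], [1, 0, 0, 15, 0, 0, 0]],
  ],
)

```text
t: 9.8
tool_pos: [0.5241, -0.013, 0.1802]
orientation: [0.246, 3.13, -0.0]
force: [0.7, -0.2, -4.2]
opening: 0.0151
```

```bash
python3 - <<'E'
from h import *
s=monitor.read_state(); print({k:np.round(s[k],4) for k in('t','tool_pos','force','wrist_torque','opening','orientation')})
# refine tray from s0,d0: contour -> quad edges
for n,tr in(('s0',(120,195,205,290)),('d0',(265,120,365,190)),('w1',(180,250,400,400))):
    h=cv2.cvtColor(cv2.imread(f'pics/{n}.png'),cv2.COLOR_BGR2HSV); m=cv2.inRange(h,(103,120,25),(125,255,255)); k=np.zeros_like(m);x0,y0,x1,y1=tr;k[y0:y1,x0:x1]=m[y0:y1,x0:x1]
    c=cv2.convexHull(max(cv2.findContours(k,0,2)[0],key=cv2.contourArea)); X=ray(n,c.reshape(-1,2),.025)[:,:2]
    print(n,cv2.minAreaRect((X*1e3).astype(np.float32)))
E
```

```text
{'t': np.float64(9.8), 'tool_pos': array([ 0.5241, -0.013 ,  0.1802]), 'force': array([ 0.6873, -0.1986, -4.2268]), 'wrist_torque': array([ 0.0053, -0.0629, -0.031 ]), 'opening': np.float64(0.0151), 'orientation': array([ 2.4580e-01,  3.1302e+00, -2.0000e-04])}
s0 ((501.287841796875, -350.5923767089844), (140.41664123535156, 212.1450958251953), 75.27462768554688)
d0 ((493.7627868652344, -338.88873291015625), (153.55421447753906, 212.3101043701172), 75.36359405517578)
w1 ((491.1167907714844, -381.4940185546875), (60.37431335449219, 221.9116973876953), 88.98316192626953)
```

The plate is free at TCP z = 0.180, level, with the wrist torque small. I carry it to above the blue tray (centre about (0.499, -0.349), yaw -0.256).

servo_tool(
  plan=[
    [[1, -1, -10, 0, 0, 0, 0], [1, -1, -20, 0, 0, 0, -0.01], [1, -2, -30, 0, 0, 0, -0.01], [1, -3, -36, 0, 0, 0, -0.01], [1, -3, -36, 0, 0, 0, -0.01], [1, -3, -36, 0, 0, 0, -0.01], [1, -3, -36, 0, 0, 0, -0.01], [1, -3, -36, 0, 0, 0, -0.01], [1, -2, -36, 0, 0, 0, -0.01], [1, -2, -30, 0, 0, 0, -0.01], [1, -1, -20, 0, 0, 0, -0.01], [1, -1, -10, 0, 0, 0, 0]],
  ],
)

```text
t: 11.0
tool_pos: [0.4977, -0.3508, 0.1773]
orientation: [-0.405, -3.114, -0.0]
force: [0.1, 0.9, -4.7]
opening: 0.0142
```

servo_tool(
  plan=[
    [[1, 0, 0, -10, 0, 0, 0], [1, 0, 0, -15, 0, 0, 0], [1, 0, 0, -15, 0, 0, 0], [1, 0, 0, -10, 0, 0, 0], [1, 0, 0, 0, 0, 0, 0]],
  ],
)

```text
t: 11.5
tool_pos: [0.4973, -0.3469, 0.1247]
orientation: [-0.4, -3.112, -0.004]
force: [-0.3, 0.5, -4.6]
opening: 0.0146
```

```bash
python3 - <<'E'
from h import *
s=monitor.read_state(); print({k:np.round(s[k],4) for k in('t','tool_pos','force','wrist_torque','opening','orientation')})
snap('scene','s2'); snap('side','d2'); snap('wrist','w3')
J=np.array([.499,-.349]);th=-.256;c,sn=np.cos(th),np.sin(th)
o=[]
for n,(x0,y0) in(('s2',(95,160)),('d2',(240,80))):
    im=cv2.imread(f'pics/{n}.png')
    p=proj(n,[(J[0]+(c*x-sn*y),J[1]+(sn*x+c*y),.025) for x,y in((-.105,-.07),(.105,-.07),(.105,.07),(-.105,.07))])
    im=cv2.resize(im[y0:y0+130,x0:x0+130],None,fx=3,fy=3,interpolation=2)
    cv2.polylines(im,[((p-(x0,y0))*3+1).astype(int)],True,(0,255,0)); o.append(im)
cv2.imwrite('pics/m3.png',np.hstack(o))
E
```

```text
{'t': np.float64(11.5), 'tool_pos': array([ 0.4973, -0.3469,  0.1247]), 'force': array([-0.3472,  0.4885, -4.6126]), 'wrist_torque': array([ 0.0599, -0.0082,  0.032 ]), 'opening': np.float64(0.0146), 'orientation': array([-0.4   , -3.1118, -0.0043])}
```

View pics/m3.png

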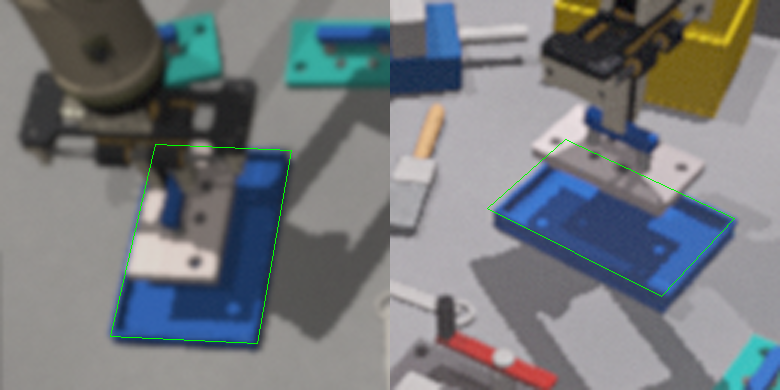

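Both overlays match the tray's rim (green), the plate is level inside it, and the clamp is still open. I lower it: about 84 mm to the floor, with the last part slow.

servo_tool(
  plan=[
    [[1, 1, -1, -8, 0, 0, 0], [1, 1, -1, -15, 0, 0, 0], [1, 0, 0, -15, 0, 0, 0], [1, 0, 0, -15, 0, 0, 0], [1, 0, 0, -10, 0, 0, 0], [1, 0, 0, -7, 0, 0, 0], [1, 0, 0, -4, 0, 0, 0], [1, 0, 0, -3, 0, 0, 0], [1, 0, 0, -2, 0, 0, 0], [1, 0, 0, 0, 0, 0, 0]],
  ],
)

```text
t: 12.65
tool_pos: [0.5007, -0.3511, 0.0492]
orientation: [0.402, 3.115, -0.0]
force: [-0.2, 0.5, -4.7]
opening: 0.0143
```

servo_tool(
  plan=[
    [[1, 0, 0, -1, 0, 0, 0], [1, 0, 0, -1, 0, 0, 0], [1, 0, 0, -1, 0, 0, 0], [1, 0, 0, 0, 0, 0, 0]],
  ],
)

```text
t: 13.05
tool_pos: [0.5004, -0.3509, 0.0458]
orientation: [-0.402, -3.116, -0.0]
force: [-0.4, -0.0, -4.6]
opening: 0.0145
```

servo_tool(
  plan=[
    [[1, 0, 0, -1, 0, 0, 0], [1, 0, 0, -1, 0, 0, 0], [1, 0, 0, -1, 0, 0, 0], [1, 0, 0, 0, 0, 0, 0]],
  ],
)

```text
t: 13.45
tool_pos: [0.5004, -0.3509, 0.0427]
orientation: [-0.402, -3.115, -0.0]
force: [0.7, -0.5, -5.2]
opening: 0.0149
```

servo_tool(
  plan=[
    [[1, 0, 0, -0.7, 0, 0, 0], [1, 0, 0, -0.7, 0, 0, 0], [1, 0, 0, 0, 0, 0, 0]],
  ],
)

```text
t: 13.75
tool_pos: [0.5004, -0.3509, 0.0414]
orientation: [-0.402, -3.116, -0.0]
force: [0.4, 0.2, -5.6]
opening: 0.0145
```

servo_tool(
  plan=[
    [[1, 0, 0, -0.5, 0, 0, 0], [1, 0, 0, -0.5, 0, 0, 0], [1, 0, 0, 0, 0, 0, 0]],
  ],
)

```text
t: 14.05
tool_pos: [0.5006, -0.351, 0.0409]
orientation: [0.402, 3.116, -0.0]
force: [-1.7, 0.6, -2.0]
opening: 0.0145
```

servo_tool(
  plan=[
    [[1, 0, 0, -0.5, 0, 0, 0], [1, 0, 0, 0, 0, 0, 0]],
  ],
)

```text
t: 14.25
tool_pos: [0.5007, -0.351, 0.0408]
orientation: [0.402, 3.116, -0.0]
force: [-4.0, 2.0, 4.9]
opening: 0.0145
```

Firm contact (the load went from -5.6 to +4.9 N). I release gently and go straight up.

servo_tool(
  plan=[
    [[1, 0, 0, 0, 0, 0, 0], [1, 0, 0, 0, 0, 0, 0]],
  ],
  force=10,
)

```text
t: 14.45
tool_pos: [0.501, -0.3512, 0.0406]
orientation: [0.402, 3.115, -0.001]
force: [-1.8, 2.2, 3.9]
opening: 0.0155
```

servo_tool(
  plan=[
    [[0.4, 0, 0, 0, 0, 0, 0], [0.1, 0, 0, 0, 0, 0, 0], [0.1, 0, 0, 0, 0, 0, 0], [0.1, 0, 0, 0, 0, 0, 0], [0.1, 0, 0, 5, 0, 0, 0], [0.1, 0, 0, 20, 0, 0, 0], [0.1, 0, 0, 40, 0, 0, 0], [0.1, 0, 0, 45, 0, 0, 0], [0.1, 0, 0, 40, 0, 0, 0], [0.1, 0, 0, 30, 0, 0, 0], [0.1, 0, 0, 0, 0, 0, 0]],
  ],
)

```text
t: 15.55
tool_pos: [0.5029, -0.3529, 0.2272]
orientation: [0.401, 3.107, -0.009]
force: [0.2, -0.7, 0.7]
opening: 0.0417
```

servo_tool(
  plan=[
    [[0.1, -10, 20, 0, 0, 0, 0], [0.1, -20, 30, 0, 0, 0, 0], [0.1, -20, 30, 0, 0, 0, 0], [0.1, -20, 30, 0, 0, 0, 0], [0.1, -10, 20, 0, 0, 0, 0], [0.1, 0, 0, 0, 0, 0, 0]],
  ],
)

```text
t: 16.15
tool_pos: [0.4195, -0.2189, 0.2195]
orientation: [-0.4, -3.115, -0.001]
force: [0.2, -0.4, 0.2]
opening: 0.0418
```

```bash
python3 - <<'E'
from h import *
s=monitor.read_state(); print({k:np.round(s[k],4) for k in('t','tool_pos','force','opening')})
snap('scene','s4'); snap('side','d4')
a=cv2.imread('pics/s4.png')[160:290,100:310]; b=cv2.imread('pics/d4.png')[90:270,205:385]
cv2.imwrite('pics/m4.png',np.hstack([cv2.resize(a,(480,297),interpolation=2),cv2.resize(b,(297,297),interpolation=2)]))
E
```

```text
{'t': np.float64(16.15), 'tool_pos': array([ 0.4195, -0.2189,  0.2195]), 'force': array([ 0.2092, -0.3766,  0.1707]), 'opening': np.float64(0.0418)}
```

View pics/m4.png

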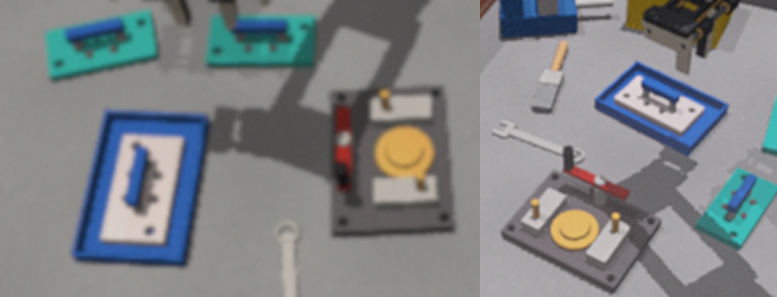

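The plate lies flat, centred in the blue tray. The clamp is along the edge, and the flange is in place between the pads. I hand it in.

```bash
python3 -c "
from h import *
print(job.close_job())"
```

```text
the job is handed in; nothing more can be done
None
```

The job is done and handed in at about 16 s of the 69 s allowed; no verdict was reported.

- **Clamp:** I swung it by its knob to about 1.58 rad and left it open.
- **Plate:** I lifted it straight up off the dowels by its blue handle. While it came off the dowels, sideways force was about 1 N at the points I read it. I then carried it level to the blue tray and lowered it the last 2–3 mm in steps of 0.5–0.7 mm until it touched the floor. I pressed no harder than about 5 N before letting go.
- **Last checks:** the scene and side pictures, cropped to the jig and tray area, show the plate lying flat near the middle of the blue tray. The clamp lies along the plate's edge position, and the brass flange stands between the pads. The wrench, brush and turquoise look-alikes in those crops look unmoved. The gripper is clear, with wrist force near zero.
- **Not rechecked:** I did not look again at the grey tray and its parts, tool holder, mallet or gauge case. The arm did not work near them.
- **Disagreement:** the two cameras' separate estimates of the tray's centre differed by up to about 9 mm. I used a combined fit, which matched the tray's rim in both pictures and is well inside the 25 mm of room around the plate.

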